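Dispense a pill box and hold it out on its tray

TASK

Serve one pill box at the pharmacy counter: pull the dispenser's knob fully out so that the lowest box in the glass magazine drops, then push the knob fully home so that this box slides out onto the little wooden tray. Then take the tray by its arched handle, lift it with the box on it about 12 cm straight up off the counter, and finish holding it there in the gripper, steady and level; do not put it down or let go. The other boxes stay in the magazine, and the other things on the counter are left where they are.

Things in the scene. Friction and masses are not known exactly. Their poses are not given: they have to be found in the camera images.
- dispenser: Pill-box dispenser, fixed to the counter: wooden plinth 30 mm high with a clear square magazine, 66 x 66 mm, top 114 mm above the counter, holding three stacked boxes. Origin: on the counter under the magazine's centre; z up. The knob is on its +y side and moves along y; boxes come out low on its -y side. A slide bed 60 mm wide, 30 mm high reaches to y = +70 mm.
- slide (a joint): Knob slide: 0 = fully home, 0.076 m = fully out (along the dispenser's +y); starts home. Stiff: about 4 N moves it, it stops firmly at both ends and stays where it is left. The box drops to the 30 mm high floor only when it is practically fully out. Its pusher, 50 mm wide, ends 40 mm from the dispenser's origin towards -y when home, 7 mm proud of the magazine.
- knob (a point): Centre of the dispenser's knob, a wooden cylinder 28 mm in diameter and 24 mm long with its axis along the dispenser's y, on a 10 mm rod; 39 mm above the counter; with the slide home it lies 95 mm from the dispenser's origin along its +y. Its two x sides are free, to be gripped from above. It moves with the slide.
- tray: Wooden tray standing loose at the dispenser's outlet, 96 mm (x) by 76 mm (y), about 0.3 kg; its axes are nearly the dispenser's. Floor 25 mm above its underside, 10 mm rims on both x sides and the -y side, open towards +y, to the outlet (gap to the pusher at home 3 to 7 mm). A rigid arch stands over its middle. Origin: centre of its underside; z up.
- handle (a point): Centre of the tray's arched handle: a straight bar 96 mm long along the tray's x, 12 x 12 mm in section, 125 mm above the tray's underside, above the tray's centre; posts only at its two ends.
- pillbox0: The lowest of three alike round enamelled pill boxes, 50 mm in diameter, 20 mm high, about 70 g; origin at the centre of its underside, z up. At the start it lies in the magazine on the pusher, 49 mm above the counter.
- pillbox1: The middle pill box of the stack, same size; stays in the magazine.
- pillbox2: The top pill box of the stack, same size; stays in the magazine.
- snuff_bottle: White porcelain snuff bottle, 48 mm in diameter, 72 mm high, origin under its foot; about 125 mm from the dispenser on its +x side. Bystander.
- flask: Small pewter flask, 56 mm in diameter, 90 mm high, origin under its foot; about 130 mm to +x of the tray. Bystander.
- jade_spoon: Green jade spoon, 140 mm long, lying about 125 mm from the dispenser on its -x side; origin at the middle of its underside. Bystander.
- mortar: Marble mortar bowl, 100 mm in diameter, 75 mm high. Bystander.
- teacup: White teacup, 72 mm in diameter, 55 mm high. Bystander.
- weight: Brass weight with a knob, 40 mm in diameter, 53 mm high. Bystander.
- jar: Lidded jar, 70 mm in diameter, 110 mm high. Bystander.
Mind the look-alikes: they are no part of the job. Leave any black or turquoise look-alike of the dispenser alone.

How it is judged:
By the outcome, as a careful person would: the job done as asked, in the order asked, and still so for the second after the job is handed in, while the arm keeps its last pose, push and grip.
It also fails if it takes over 58 s, if anything falls off the work surface, if the arm or the gripper's body presses on something with over 40 N, if the wrist force passes 120 N, or if a joint passes its speed limit or range.

ROBOT

A 6-joint arm with a two-finger parallel gripper is mounted at the origin on the work surface. World frame = base frame: x ahead of the robot, y to its left, z up, the work surface at z = 0. Lengths are in m, angles in rad, forces in N, time in s.
With the tool pointing down it reaches from about 0.3 to 0.875 m from the base axis. Payload 6.4 kg.
Tool frame: the origin (TCP) lies where the fingers leave the gripper's body, on its centre line; the fingertips stand 73 mm ahead of it and the grasp point (between the pads) lies 54 mm ahead of it; z points along the fingers, y is the line along which they close (so a half turn about z gives the same grasp; the last joint's range is limited). The gripper opens to 85 mm and grips with 20 to 120 N. Pads are 22 mm wide; open, the fingers measure 114 mm over their backs; the gripper's body (76 mm by 85 mm) begins 54 mm behind the grasp point. The pads swing forward as they close: fully open they stand 13 mm farther back than shut.
Start: joints at [-1.392, 0.181, 1.607, -0, 1.354, -0.206], TCP at [0.216, -0.533, 0.304] pointing down, gripper open.
Joint ranges: [-2.99, 2.99], [-0.89, 2.07], [0.3, 2.58], [-1.14, 4.28], [0, 2.63], [-3.12, 3.12]. Speed limits (rad/s): [2.57, 2.57, 3.01, 3.14, 3.14, 3.14].

INTERFACE

Orientations are given as a unit quaternion [w, x, y, z].
In Python, from bench import ctrl gives the robot as it stands.
- The arm moves only by the tool carry_out, never from a script. Its argument "steps" is one flat list of numbers, 7 for each row, row after row: the shift along the tool's x, y, z in m, then the turn, a rotation vector about the tool's x, y, z in rad, then the opening, from 0 (shut) to 1 (fully open). In form: [dx, dy, dz, wx, wy, wz, claw, dx, dy, dz, wx, wy, wz, claw, ...]. A call has 1 to 20 rows; each row is the pose to reach, as a shift and turn from the pose commanded when the call began, along the tool's axes at that moment; what a row does not reach only later rows make up. A row lasts 1/10 s, in which the tool goes at most 50 mm and 8.59 degrees, less where a joint would pass 70% of its speed; a pose out of reach is approached as far as the arm can. A call with a gripper value outside its range is refused whole. The fingers move at their own pace and stop on an object; the grip force is fixed at half the most. Time passes only in rows, so rows that repeat a pose let the fingers close. It gives the time, the measured TCP pose, the force, the opening and the grip force at its end, in the units of the state.
- ctrl.get_obs(): the state, without advancing time (a new reading comes with each control period).
- ctrl.camera(name): name is "side" or "top" or "wrist"; returns the picture (480x640x3 uint8, red, green, blue); there is no depth.
- ctrl.camera_params(name): a dict with "vertical_fov" (degrees; the focal length in pixels is half the picture's height over the tangent of half this angle, whatever the lens; pixels are square), "cx", "cy" (the principal point, pixels), "k1" (the pictures are not rectified: a ray, as slopes to the right and down, at radius r is drawn at 1 + k1 r^2 times it, then the intrinsics apply), "cam_to_world" (4x4, takes a point from camera to world coordinates); the wrist camera has in their place "hand_eye" (4x4, takes a point from camera to tool coordinates, whose origin is the TCP and whose axes are the flange's). Camera axes: x right, y down, z forward; pixel columns grow to the right and rows downward; lengths in m; the calibration is good to about 2 mm. A picture is of the moment at which its call begins: read the wrist's pose just before it. camera_params takes no time and is no camera call.
- ctrl.hand_in(): hands the job in; it is judged then, once.
The state is a dict: "time_s": time; "q": joint angles; "dq": joint speeds; "joint_efforts": joint torques, N m; "eef_pos": TCP position; "eef_rot": TCP orientation; "wrist_force": force on the tool from outside, world axes, zero at the start; "torque": the same for the moment, N m; "opening": opening from 0.0 (shut) to 1.0 (fully open); "grasp_force": force on a finger pad.
Only numpy, scipy, OpenCV 4.12 (cv2) and the standard library are available. Lean on these libraries where they do the work, as an engineer would, in place of code of your own. Each camera call takes 0.05 s, during which the arm holds its last target. There are 200 camera calls.

## Working session

There is one attempt and no reset: what is moved stays moved. The work goes in short steps, Python scripts to look and compute and a tool call to move; the robot and the scene stay as the last step left them, time stands still between calls to the robot, and variables do not carry over. Pictures are saved under pics/ and viewed, at most 10 in all, crops included, and the job is handed in when it is done.

Besides the shell and the picture viewer there is one more tool, called after ">>>" by a JSON object that holds its "fn" and its "kwargs", one argument or row to a line. carry_out: Moves the arm, as the interface text tells. Its arguments: {"type":"object","properties":{"steps":{"type":"array"}},"required":["steps"]}

```bash
mkdir -p pics; ls; python3 - <<'E'
from bench import ctrl
import cv2,json
for n in("top","side"):
    cv2.imwrite(f"pics/{n}0.png",ctrl.camera(n)[:,:,::-1]); print(n,ctrl.camera_params(n))
print(ctrl.camera_params("wrist")); print(ctrl.get_obs())
E
```

```text
pics
top {'vertical_fov': 48.99484185303354, 'cx': 327.76926500572483, 'cy': 241.26544622249804, 'k1': -0.046261225618568005, 'cam_to_world': array([[ 0.01175471, -0.99709695,  0.07522958,  0.43553813],
       [-0.99976992, -0.0130695 , -0.01700872,  0.03211812],
       [ 0.01794256, -0.07501234, -0.99702117,  1.2491666 ],
       [ 0.        ,  0.        ,  0.        ,  1.        ]])}
side {'vertical_fov': 57.490400769687916, 'cx': 316.41806997912073, 'cy': 236.6368391975378, 'k1': -0.11045816834309441, 'cam_to_world': array([[-0.68735541, -0.46286112,  0.55973398, -0.14020677],
       [-0.72621904,  0.45089506, -0.51894079,  0.66572116],
       [-0.01218378, -0.76318623, -0.64606372,  0.86730551],
       [ 0.        ,  0.        ,  0.        ,  1.        ]])}
{'vertical_fov': 60.33332105832424, 'cx': 321.01937447253965, 'cy': 237.13037016348449, 'k1': 0.026449979921690896, 'hand_eye': array([[ 1.06195291e-03, -9.61159207e-01, -2.75992483e-01,
         7.01909319e-02],
       [ 9.99999213e-01,  8.36471394e-04,  9.34698993e-04,
         3.11618415e-05],
       [-6.67534726e-04, -2.75993258e-01,  9.61159339e-01,
        -7.11613190e-02],
       [ 0.00000000e+00,  0.00000000e+00,  0.00000000e+00,
         1.00000000e+00]])}
{'time_s': 0.1, 'q': array([-1.39230874e+00,  1.81486342e-01,  1.60789582e+00,  5.29531246e-07,
        1.35381174e+00, -2.06323353e-01]), 'dq': array([ 0.00033929, -0.00352926, -0.00325097, -0.00072501, -0.00018149,
        0.0010277 ]), 'joint_efforts': array([ 3.25671399e-04, -4.45876300e+01, -3.52236986e+01, -2.45658057e-04,
        4.19065604e-03,  9.70827898e-06]), 'eef_pos': array([ 0.21578043, -0.5325647 ,  0.30306903]), 'eef_rot': array([-8.00540965e-04,  9.81546797e-01,  1.91220408e-01,  1.14010931e-05]), 'wrist_force': array([-0.49679598,  0.0726311 , -0.53655147]), 'torque': array([ 0.01967087, -0.07950525, -0.03502271]), 'grasp_force': 0.0, 'opening': 0.9956732547852353}
```

View pics/top0.png

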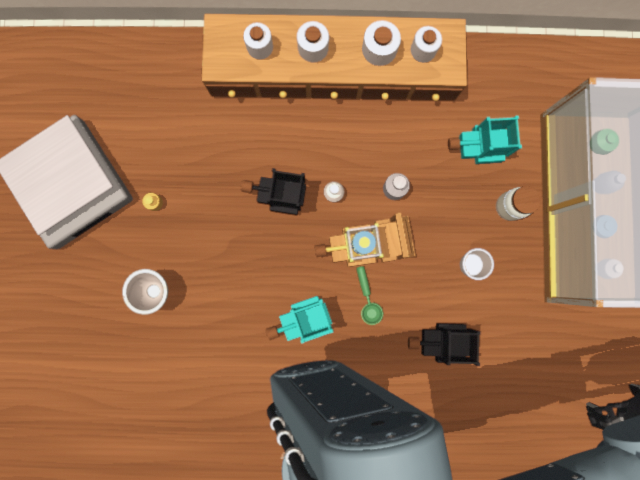

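View pics/side0.png

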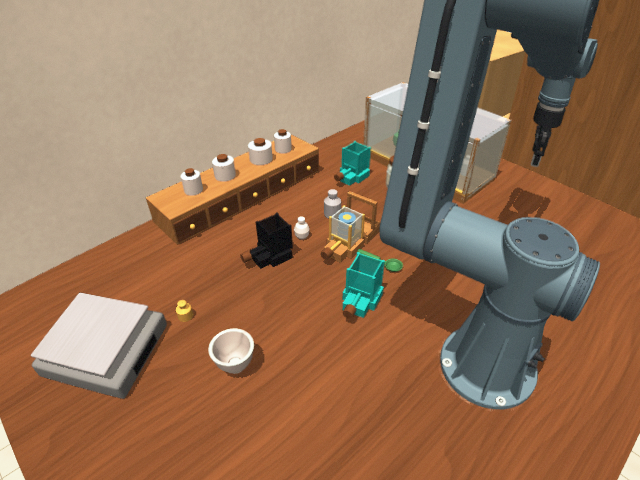

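The wooden, clear-magazine dispenser is at top (365,243), with its brown knob at (321,250) and the tray with its bar at about (403,238). The look-alikes are black at (283,190) and (455,344), and turquoise at (497,140) and (310,320). Only the wooden one has a clear magazine, pill boxes and a tray. I'll confirm it in a crop.

```bash
cat > h.py <<'E'
import numpy as np,cv2
from bench import ctrl
from scipy.spatial.transform import Rotation as R
def tool():
    o=ctrl.get_obs();T=np.eye(4);q=o["eef_rot"]
    T[:3,:3]=R.from_quat([q[1],q[2],q[3],q[0]]).as_matrix();T[:3,3]=o["eef_pos"];return T
def cast(n,uv,z):
    p=ctrl.camera_params(n);T=p["cam_to_world"] if n!="wrist" else tool()@p["hand_eye"]
    f=240/np.tan(np.radians(p["vertical_fov"]/2))
    d=(np.array(uv,float)-[p["cx"],p["cy"]])/f;s=d.copy()
    for _ in range(20): s=d/(1+p["k1"]*(s@s))
    r=T[:3,:3]@np.array([*s,1]);return T[:3,3]+r*(z-T[2,3])/r[2]
E
python3 - <<'E'
import cv2
im=cv2.imread("pics/top0.png")
cv2.imwrite("pics/c.png",cv2.resize(im[205:280,305:425],None,fx=6.5,fy=6.5,interpolation=cv2.INTER_CUBIC))
E
```

```text
(no output)
```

View pics/c.png

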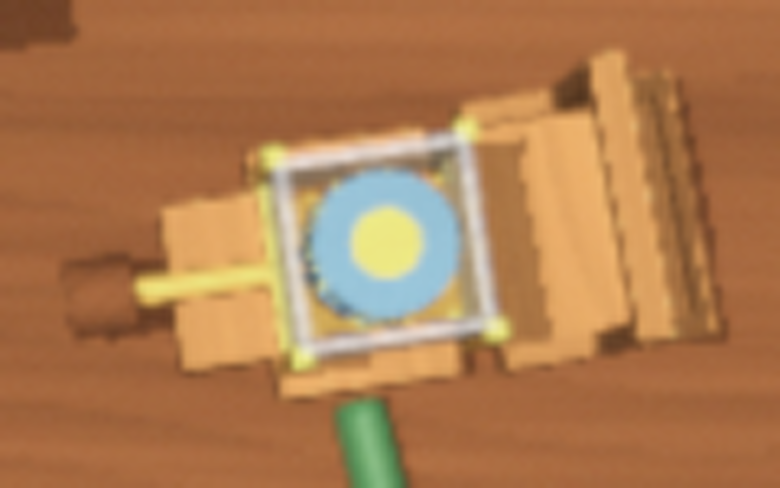

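The crop shows the clear magazine with the blue and yellow box, the knob at about crop (95,297) and the tray with its bar from crop (608,55) to (650,337). This is the right dispenser.

```bash
python3 - <<'E'
from h import *
c=lambda x,y,z:cast("top",(305+(x+.5)/6.5-.5,205+(y+.5)/6.5-.5),z)
m=np.array([c(272,157,.114),c(465,128,.114),c(497,328,.114),c(302,356,.114)])
o=m.mean(0);print("mag",o)
yd=(m[0]-m[1]+m[3]-m[2])[:2];print("len",np.linalg.norm(yd)/2);yd/=np.linalg.norm(yd);print("yaw of +y",np.degrees(np.arctan2(yd[1],yd[0]))-90)
print("knob pred",o[:2]+.095*yd,"seen",c(95,297,.045))
a,b=c(608,52,.131),c(652,338,.131);print("handle",(a+b)/2,np.linalg.norm(a-b),np.degrees(np.arctan2(*(a-b)[1::-1])), ((a+b)/2-o)[:2]@yd)
T=tool();print(T.round(3))
k=np.append(o[:2]+.095*yd,0);print("shift to knob in tool",T[:3,:3].T@(k-T[:3,3]))
E
```

```text
mag [ 0.52102353 -0.06497265  0.114     ]
len 0.0654853759193781
yaw of +y 9.107295783381304
knob pred [0.50598656 0.02882974] seen [0.50546893 0.03097137 0.045     ]
handle [ 0.53646314 -0.14448118  0.131     ] 0.09541097854944951 8.827805086572837 -0.0809500530885148
[[ 0.927  0.375 -0.     0.216]
 [ 0.375 -0.927  0.002 -0.533]
 [ 0.    -0.002 -1.     0.303]
 [ 0.     0.     0.     1.   ]]
shift to knob in tool [ 0.47962188 -0.41092509  0.30387099]
```

>>> {"fn": "carry_out", "kwargs": {
  "steps": [0.48, -0.411, 0, 0, 0, -1.346, 0.8, 0.48, -0.411, 0, 0, 0, -1.346, 0.8, 0.48, -0.411, 0, 0, 0, -1.346, 0.8, 0.48, -0.411, 0, 0, 0, -1.346, 0.8, 0.48, -0.411, 0, 0, 0, -1.346, 0.8, 0.48, -0.411, 0, 0, 0, -1.346, 0.8, 0.48, -0.411, 0, 0, 0, -1.346, 0.8, 0.48, -0.411, 0, 0, 0, -1.346, 0.8, 0.48, -0.411, 0, 0, 0, -1.346, 0.8, 0.48, -0.411, 0, 0, 0, -1.346, 0.8, 0.48, -0.411, 0, 0, 0, -1.346, 0.8, 0.48, -0.411, 0, 0, 0, -1.346, 0.8, 0.48, -0.411, 0, 0, 0, -1.346, 0.8, 0.48, -0.411, 0, 0, 0, -1.346, 0.8, 0.48, -0.411, 0, 0, 0, -1.346, 0.8, 0.48, -0.411, 0, 0, 0, -1.346, 0.8, 0.48, -0.411, 0, 0, 0, -1.346, 0.8, 0.48, -0.411, 0, 0, 0, -1.346, 0.8, 0.48, -0.411, 0, 0, 0, -1.346, 0.8, 0.48, -0.411, 0, 0, 0, -1.346, 0.8]
}}

```text
time_s: 2.1
eef_pos: [0.5064, 0.0277, 0.304]
eef_rot: [0.0, 0.649, 0.761, 0.0]
wrist_force: [-0.6, 0.6, -0.7]
opening: 0.798
grasp_force: 0.0
```

```bash
python3 - <<'E'
from h import *
np.save("T1.npy",tool());print(tool().round(4),ctrl.get_obs()["time_s"])
cv2.imwrite("pics/w1.png",ctrl.camera("wrist")[:,:,::-1])
E
```

```text
[[-1.585e-01  9.874e-01  2.000e-04  5.064e-01]
 [ 9.874e-01  1.585e-01  0.000e+00  2.770e-02]
 [-0.000e+00  2.000e-04 -1.000e+00  3.040e-01]
 [ 0.000e+00  0.000e+00  0.000e+00  1.000e+00]] 2.1
```

View pics/w1.png

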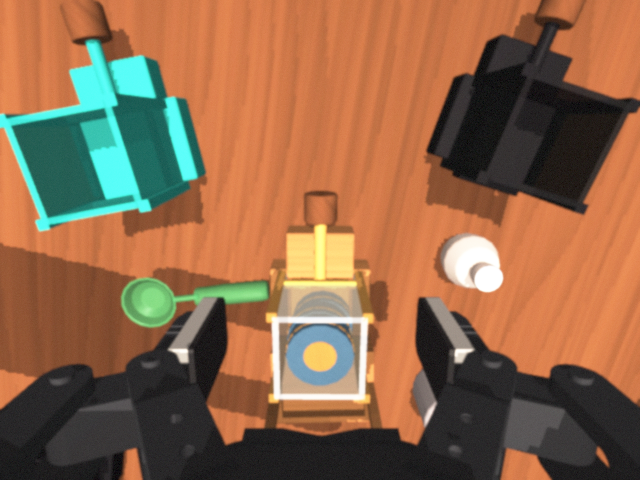

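The wrist view shows the knob at (320,208), the rod, the clear magazine with its rim centred at (320,358), and the tray bar partly hidden at (325,410). It is all well aligned.

```bash
python3 - <<'E'
from h import *
im=cv2.imread("pics/w1.png");hsv=cv2.cvtColor(im,cv2.COLOR_BGR2HSV)
print([tuple(im[r,320]) for r in range(184,234,3)])
print([tuple(im[208,c]) for c in range(296,346,4)])
T=tool()
for uv,z in(((305,208),.045),((337,208),.045),((320.5,193),.053),((320.5,226),.053),((320.5,208),.052),((272,321),.114),((367,321),.114),((364,397),.114),((276,397),.114)):
    p=cast("wrist",uv,z);print(uv,p.round(4),(T[:3,:3].T@(p-T[:3,3])).round(4))
E
```

```text
[(np.uint8(75), np.uint8(121), np.uint8(208)), (np.uint8(73), np.uint8(122), np.uint8(208)), (np.uint8(57), np.uint8(97), np.uint8(168)), (np.uint8(37), np.uint8(56), np.uint8(93)), (np.uint8(56), np.uint8(93), np.uint8(160)), (np.uint8(74), np.uint8(123), np.uint8(212)), (np.uint8(75), np.uint8(124), np.uint8(216)), (np.uint8(77), np.uint8(123), np.uint8(218)), (np.uint8(75), np.uint8(126), np.uint8(218)), (np.uint8(78), np.uint8(124), np.uint8(216)), (np.uint8(76), np.uint8(122), np.uint8(212)), (np.uint8(74), np.uint8(121), np.uint8(211)), (np.uint8(72), np.uint8(121), np.uint8(212)), (np.uint8(81), np.uint8(140), np.uint8(220)), (np.uint8(147), np.uint8(253), np.uint8(255)), (np.uint8(160), np.uint8(254), np.uint8(255)), (np.uint8(158), np.uint8(254), np.uint8(255))]
[(np.uint8(74), np.uint8(117), np.uint8(204)), (np.uint8(76), np.uint8(125), np.uint8(213)), (np.uint8(52), np.uint8(88), np.uint8(150)), (np.uint8(61), np.uint8(99), np.uint8(168)), (np.uint8(67), np.uint8(113), np.uint8(196)), (np.uint8(71), np.uint8(120), np.uint8(208)), (np.uint8(75), np.uint8(126), np.uint8(218)
[... 152 characters left out ...]
), np.uint8(76), np.uint8(131)), (np.uint8(69), np.uint8(115), np.uint8(196)), (np.uint8(69), np.uint8(114), np.uint8(200))]
(305, 208) [0.4939 0.0255 0.045 ] [-0.0003 -0.0128  0.259 ]
(337, 208) [0.5197 0.0296 0.045 ] [-0.0003  0.0133  0.259 ]
(320.5, 193) [0.5042 0.0411 0.053 ] [ 1.35e-02 -1.00e-04  2.51e-01]
(320.5, 226) [0.5085 0.0146 0.053 ] [-1.34e-02 -1.00e-04  2.51e-01]
(320.5, 208) [0.5062 0.029  0.052 ] [ 1.20e-03 -1.00e-04  2.52e-01]
(272, 321) [ 0.4835 -0.0428  0.114 ] [-0.0661 -0.0339  0.19  ]
(367, 321) [ 0.549  -0.0322  0.114 ] [-0.066   0.0324  0.19  ]
(364, 397) [ 0.5584 -0.0933  0.114 ] [-0.1278  0.0321  0.19  ]
(276, 397) [ 0.4944 -0.1036  0.114 ] [-0.1278 -0.0328  0.19  ]
```

>>> {"fn": "carry_out", "kwargs": {
  "steps": [0.002, 0, 0.05, 0, 0, 0, 0.7, 0.002, 0, 0.1, 0, 0, 0, 0.7, 0.002, 0, 0.14, 0, 0, 0, 0.7, 0.002, 0, 0.18, 0, 0, 0, 0.7, 0.002, 0, 0.2, 0, 0, 0, 0.7, 0.002, 0, 0.213, 0, 0, 0, 0.7, 0.002, 0, 0.213, 0, 0, 0, 0.7, 0.002, 0, 0.213, 0, 0, 0, 0, 0.002, 0, 0.213, 0, 0, 0, 0, 0.002, 0, 0.213, 0, 0, 0, 0, 0.002, 0, 0.213, 0, 0, 0, 0, 0.002, 0, 0.213, 0, 0, 0, 0, 0.002, 0, 0.213, 0, 0, 0, 0, 0.002, 0, 0.213, 0, 0, 0, 0]
}}

```text
time_s: 3.55
eef_pos: [0.5056, 0.0298, 0.0924]
eef_rot: [-0.0, 0.648, 0.761, -0.001]
wrist_force: [-8.9, -2.5, 9.6]
opening: 0.311
grasp_force: 58.3
```

>>> {"fn": "carry_out", "kwargs": {
  "steps": [0.01, 0, 0, 0, 0, 0, 0, 0.02, 0, 0, 0, 0, 0, 0, 0.03, 0, 0, 0, 0, 0, 0, 0.04, 0, 0, 0, 0, 0, 0, 0.05, 0, 0, 0, 0, 0, 0, 0.06, 0, 0, 0, 0, 0, 0, 0.066, 0, 0, 0, 0, 0, 0, 0.071, 0, 0, 0, 0, 0, 0, 0.074, 0, 0, 0, 0, 0, 0, 0.076, 0, 0, 0, 0, 0, 0, 0.077, 0, 0, 0, 0, 0, 0, 0.077, 0, 0, 0, 0, 0, 0]
}}

```text
time_s: 4.75
eef_pos: [0.4939, 0.1051, 0.0925]
eef_rot: [0.001, 0.648, 0.762, -0.001]
wrist_force: [-5.9, -7.1, 7.8]
opening: 0.31
grasp_force: 58.5
```

>>> {"fn": "carry_out", "kwargs": {
  "steps": [0.001, 0, 0, 0, 0, 0, 0, 0.002, 0, 0, 0, 0, 0, 0, 0.003, 0, 0, 0, 0, 0, 0, 0.003, 0, 0, 0, 0, 0, 0, 0.003, 0, 0, 0, 0, 0, 0]
}}

```text
time_s: 5.25
eef_pos: [0.4939, 0.1055, 0.0925]
eef_rot: [0.002, 0.648, 0.762, -0.002]
wrist_force: [-5.0, -22.9, 6.1]
opening: 0.307
grasp_force: 58.6
```

```bash
python3 - <<'E'
from h import *
a=ctrl.camera("wrist")[:,:,::-1]; b=ctrl.camera("top")[:,:,::-1]; c=ctrl.camera("side")[:,:,::-1]
cv2.imwrite("pics/w2.png",np.vstack([np.hstack([a[240:480,160:480],cv2.resize(b[200:275,300:400],(320,240))]),np.hstack([cv2.resize(c[180:270,310:430],(320,240)),a[0:240,160:480]])]))
E
```

```text
(no output)
```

View pics/w2.png

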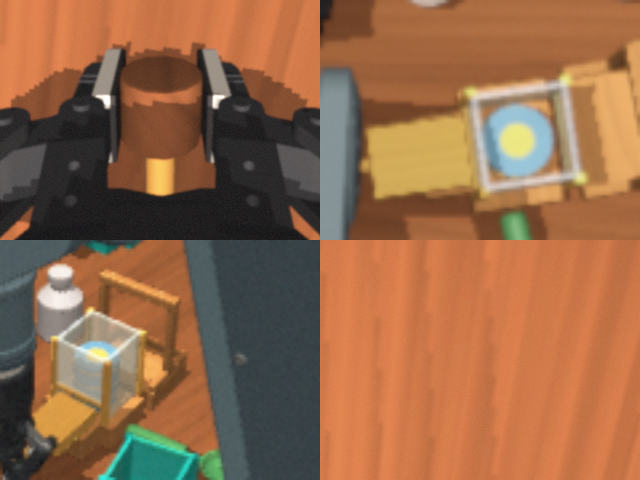

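>>> {"fn": "carry_out", "kwargs": {
  "steps": [-0.006, 0, 0, 0, 0, 0, 0, -0.012, 0, 0, 0, 0, 0, 0, -0.018, 0, 0, 0, 0, 0, 0, -0.023, 0, 0, 0, 0, 0, 0, -0.028, 0, 0, 0, 0, 0, 0, -0.033, 0, 0, 0, 0, 0, 0, -0.038, 0, 0, 0, 0, 0, 0, -0.043, 0, 0, 0, 0, 0, 0, -0.048, 0, 0, 0, 0, 0, 0, -0.053, 0, 0, 0, 0, 0, 0, -0.057, 0, 0, 0, 0, 0, 0, -0.061, 0, 0, 0, 0, 0, 0, -0.065, 0, 0, 0, 0, 0, 0, -0.069, 0, 0, 0, 0, 0, 0, -0.072, 0, 0, 0, 0, 0, 0, -0.075, 0, 0, 0, 0, 0, 0, -0.077, 0, 0, 0, 0, 0, 0, -0.079, 0, 0, 0, 0, 0, 0, -0.08, 0, 0, 0, 0, 0, 0, -0.08, 0, 0, 0, 0, 0, 0]
}}

```text
time_s: 7.4
eef_pos: [0.5055, 0.0307, 0.0925]
eef_rot: [-0.001, 0.648, 0.761, -0.0]
wrist_force: [-8.7, 3.0, 11.2]
opening: 0.309
grasp_force: 59.2
```

>>> {"fn": "carry_out", "kwargs": {
  "steps": [-0.001, 0, 0, 0, 0, 0, 0, -0.002, 0, 0, 0, 0, 0, 0, -0.003, 0, 0, 0, 0, 0, 0, -0.003, 0, 0, 0, 0, 0, 0, -0.003, 0, 0, 0, 0, 0, 0]
}}

```text
time_s: 7.9
eef_pos: [0.5056, 0.0294, 0.0925]
eef_rot: [-0.002, 0.648, 0.761, 0.001]
wrist_force: [-9.1, 12.1, 13.1]
opening: 0.309
grasp_force: 59.4
```

>>> {"fn": "carry_out", "kwargs": {
  "steps": [0.001, 0, 0, 0, 0, 0, 0, 0.002, 0, 0, 0, 0, 0, 0, 0.002, 0, 0, 0, 0, 0, 0.6, 0.002, 0, 0, 0, 0, 0, 0.6, 0.002, 0, 0, 0, 0, 0, 0.6, 0.002, 0, 0, 0, 0, 0, 0.6, 0.002, 0, -0.01, 0, 0, 0, 0.6, 0.002, 0, -0.03, 0, 0, 0, 0.6, 0.002, 0, -0.06, 0, 0, 0, 0.6, 0.002, 0, -0.1, 0, 0, 0, 0.6, 0.002, 0, -0.15, 0, 0, 0, 0.6, 0.002, 0, -0.2, 0, 0, 0, 0.6, 0.002, 0, -0.21, 0, 0, 0, 0.6, 0.002, 0, -0.21, 0, 0, 0, 0.6]
}}

```text
time_s: 9.3
eef_pos: [0.5075, 0.029, 0.3041]
eef_rot: [0.003, 0.648, 0.761, 0.002]
wrist_force: [1.0, 0.1, 0.2]
opening: 0.598
grasp_force: 0.0
```

```bash
python3 - <<'E'
from h import *
print(ctrl.get_obs()["q"].round(2)); T=tool();print(T[:3,3]); print(T[:3,:3].T@(np.array([.5365,-.1445,.304])-T[:3,3]))
E
```

```text
[-0.18  0.03  1.78  0.    1.33 -0.34]
[0.50747979 0.02898082 0.30410997]
[-0.17588793  0.0009985   0.00046852]
```

>>> {"fn": "carry_out", "kwargs": {
  "steps": [-0.176, 0, 0, 0, 0, 1.571, 0.6, -0.176, 0, 0, 0, 0, 1.571, 0.6, -0.176, 0, 0, 0, 0, 1.571, 0.6, -0.176, 0, 0, 0, 0, 1.571, 0.6, -0.176, 0, 0, 0, 0, 1.571, 0.6, -0.176, 0, 0, 0, 0, 1.571, 0.6, -0.176, 0, 0, 0, 0, 1.571, 0.6, -0.176, 0, 0, 0, 0, 1.571, 0.6, -0.176, 0, 0, 0, 0, 1.571, 0.6, -0.176, 0, 0, 0, 0, 1.571, 0.6, -0.176, 0, 0, 0, 0, 1.571, 0.6, -0.176, 0, 0, 0, 0, 1.571, 0.6, -0.176, 0, 0, 0, 0, 1.571, 0.6, -0.176, 0, 0, 0, 0, 1.571, 0.6]
}}

```text
time_s: 10.7
eef_pos: [0.534, -0.1445, 0.2999]
eef_rot: [-0.0, 0.997, 0.081, -0.001]
wrist_force: [0.8, 0.2, 0.4]
opening: 0.6
grasp_force: 0.0
```

```bash
python3 - <<'E'
from h import *
print(tool().round(4),ctrl.get_obs()["q"].round(2))
cv2.imwrite("pics/w3.png",ctrl.camera("wrist")[:,:,::-1])
E
```

```text
[[ 9.870e-01  1.605e-01 -1.400e-03  5.340e-01]
 [ 1.605e-01 -9.870e-01  7.000e-04 -1.445e-01]
 [-1.300e-03 -1.000e-03 -1.000e+00  2.999e-01]
 [ 0.000e+00  0.000e+00  0.000e+00  1.000e+00]] [-0.48  0.14  1.67  0.    1.34  0.93]
```

View pics/w3.png

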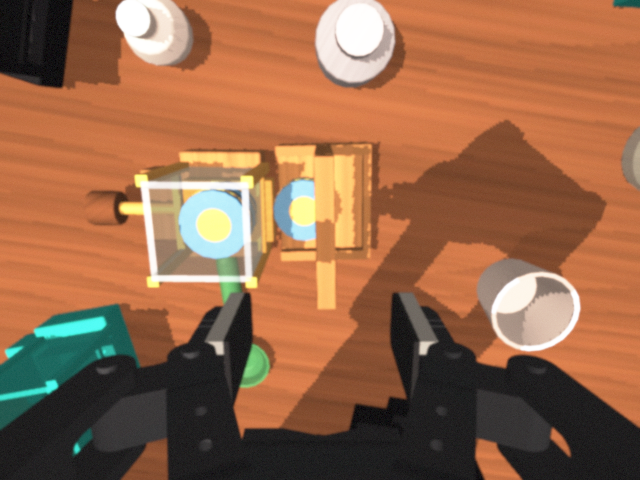

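The box lies on the tray at (302,211), two boxes remain in the magazine, and the bar runs from (324,150) to (326,308).

```bash
python3 - <<'E'
from h import *
im=cv2.imread("pics/w3.png").astype(int)
for r in(170,225,285): print(r,[int(x) for x in im[r,306:346,1]])
print([int(x) for x in im[296:318,327,1]],[int(x) for x in im[138:165,324,1]])
T=tool()
for uv in((324,150),(326.5,308)):
    p=cast("wrist",uv,.131);print(p.round(4),(T[:3,:3].T@(p-T[:3,3])).round(4))
E
```

```text
170 [219, 223, 223, 226, 224, 222, 213, 195, 195, 201, 211, 209, 209, 209, 207, 202, 201, 201, 201, 200, 200, 200, 201, 202, 205, 203, 198, 193, 203, 221, 224, 222, 221, 218, 216, 215, 207, 207, 201, 201]
225 [251, 250, 249, 246, 244, 241, 238, 233, 218, 176, 142, 132, 131, 130, 126, 127, 130, 128, 124, 126, 127, 126, 126, 126, 130, 133, 132, 133, 146, 184, 213, 219, 219, 215, 212, 211, 207, 205, 202, 201]
285 [126, 125, 126, 125, 126, 123, 123, 124, 122, 128, 141, 168, 192, 204, 201, 198, 198, 199, 196, 196, 200, 197, 199, 200, 196, 200, 203, 197, 183, 148, 123, 120, 121, 123, 122, 126, 123, 120, 123, 124]
[196, 195, 193, 195, 196, 192, 193, 192, 195, 197, 193, 190, 177, 153, 132, 124, 123, 124, 123, 123, 124, 125] [116, 112, 111, 102, 90, 77, 76, 72, 69, 65, 68, 63, 65, 65, 71, 70, 70, 95, 138, 177, 196, 200, 198, 198, 199, 199, 202]
[ 0.5865 -0.1378  0.131 ] [0.0529 0.0019 0.1692]
[ 0.4894 -0.1555  0.131 ] [-0.0458  0.0038  0.1693]
```

>>> {"fn": "carry_out", "kwargs": {
  "steps": [0.0015, 0.0028, 0, 0, 0, -0.017, 0.4, 0.0015, 0.0028, 0.03, 0, 0, -0.017, 0.4, 0.0015, 0.0028, 0.06, 0, 0, -0.017, 0.4, 0.0015, 0.0028, 0.06, 0, 0, -0.017, 0.4]
}}

```text
time_s: 11.15
eef_pos: [0.5341, -0.1462, 0.2368]
eef_rot: [-0.002, 0.996, 0.089, -0.003]
wrist_force: [0.2, 0.1, 0.4]
opening: 0.404
grasp_force: 0.0
```

```bash
python3 - <<'E'
from h import *
print(tool().round(4))
cv2.imwrite("pics/w4.png",ctrl.camera("wrist")[:,:,::-1])
T=tool();p=np.array([.5365,-.1474,.125])
E
```

```text
[[ 0.9842  0.1767 -0.007   0.5341]
 [ 0.1767 -0.9843  0.0036 -0.1462]
 [-0.0063 -0.0048 -1.      0.2368]
 [ 0.      0.      0.      1.    ]]
```

View pics/w4.png

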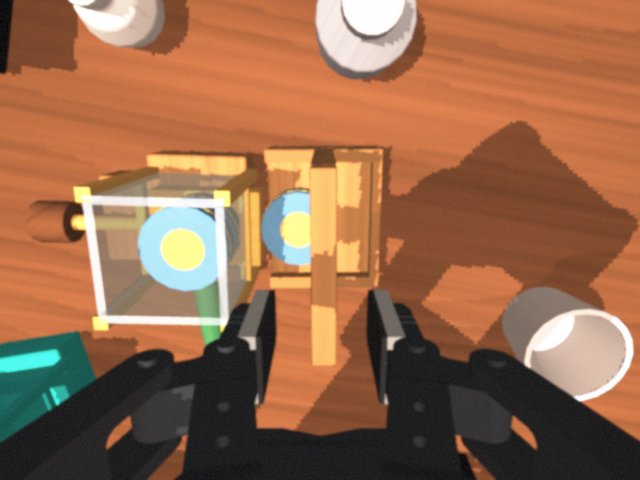

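The bar is vertical at u≈323, midway between the pads at about 262 and 380.

>>> {"fn": "carry_out", "kwargs": {
  "steps": [0, 0, 0.02, 0, 0, 0, 0.4, 0, 0, 0.04, 0, 0, 0, 0.4, 0, 0, 0.055, 0, 0, 0, 0.4, 0, 0, 0.06, 0, 0, 0, 0.4, 0, 0, 0.06, 0, 0, 0, 0.4, 0, 0, 0.06, 0, 0, 0, 0.4, 0, 0, 0.06, 0, 0, 0, 0.4]
}}

```text
time_s: 11.9
eef_pos: [0.5369, -0.1474, 0.1821]
eef_rot: [0.001, 0.996, 0.088, 0.001]
wrist_force: [0.6, 0.5, 0.5]
opening: 0.402
grasp_force: 0.0
```

```bash
python3 - <<'E'
from h import *
print(tool().round(4),ctrl.get_obs()["wrist_force"])
E
```

```text
[[ 9.844e-01  1.760e-01  1.700e-03  5.369e-01]
 [ 1.760e-01 -9.844e-01 -9.000e-04 -1.474e-01]
 [ 1.500e-03  1.200e-03 -1.000e+00  1.821e-01]
 [ 0.000e+00  0.000e+00  0.000e+00  1.000e+00]] [0.56074071 0.45605876 0.47957547]
```

>>> {"fn": "carry_out", "kwargs": {
  "steps": [0, 0, 0.004, 0, 0, 0, 0.4, 0, 0, 0.007, 0, 0, 0, 0.4, 0, 0, 0.007, 0, 0, 0, 0.4, 0, 0, 0.007, 0, 0, 0, 0.3, 0, 0, 0.007, 0, 0, 0, 0.2, 0, 0, 0.007, 0, 0, 0, 0.15, 0, 0, 0.007, 0, 0, 0, 0, 0, 0, 0.007, 0, 0, 0, 0, 0, 0, 0.007, 0, 0, 0, 0, 0, 0, 0.007, 0, 0, 0, 0, 0, 0, 0.007, 0, 0, 0, 0]
}}

```text
time_s: 13.0
eef_pos: [0.5364, -0.1471, 0.174]
eef_rot: [-0.0, 0.996, 0.088, 0.0]
wrist_force: [-0.3, 2.0, 2.3]
opening: 0.129
grasp_force: 59.0
```

```bash
python3 - <<'E'
from h import *
print(tool().round(4),{k:v for k,v in ctrl.get_obs().items() if k in("wrist_force","torque","opening","grasp_force")})
E
```

```text
[[ 9.844e-01  1.759e-01  2.000e-04  5.364e-01]
 [ 1.759e-01 -9.844e-01  1.000e-04 -1.471e-01]
 [ 2.000e-04 -0.000e+00 -1.000e+00  1.740e-01]
 [ 0.000e+00  0.000e+00  0.000e+00  1.000e+00]] {'wrist_force': array([-0.29875223,  1.98868046,  2.28127297]), 'torque': array([ 0.31780729,  0.03882826, -0.0475592 ]), 'grasp_force': 59.020788073539734, 'opening': 0.12929889077671994}
```

>>> {"fn": "carry_out", "kwargs": {
  "steps": [0, 0, -0.001, 0, 0, 0, 0, 0, 0, -0.003, 0, 0, 0, 0, 0, 0, -0.006, 0, 0, 0, 0, 0, 0, -0.01, 0, 0, 0, 0, 0, 0, -0.015, 0, 0, 0, 0, 0, 0, -0.021, 0, 0, 0, 0, 0, 0, -0.028, 0, 0, 0, 0, 0, 0, -0.036, 0, 0, 0, 0, 0, 0, -0.044, 0, 0, 0, 0, 0, 0, -0.052, 0, 0, 0, 0, 0, 0, -0.06, 0, 0, 0, 0, 0, 0, -0.068, 0, 0, 0, 0, 0, 0, -0.076, 0, 0, 0, 0, 0, 0, -0.084, 0, 0, 0, 0, 0, 0, -0.092, 0, 0, 0, 0, 0, 0, -0.099, 0, 0, 0, 0, 0, 0, -0.106, 0, 0, 0, 0, 0, 0, -0.112, 0, 0, 0, 0, 0, 0, -0.117, 0, 0, 0, 0, 0, 0, -0.12, 0, 0, 0, 0]
}}

```text
time_s: 15.0
eef_pos: [0.5364, -0.1472, 0.2945]
eef_rot: [0.0, 0.996, 0.088, 0.0]
wrist_force: [0.3, -0.3, -2.6]
opening: 0.125
grasp_force: 58.4
```

>>> {"fn": "carry_out", "kwargs": {
  "steps": [0, 0, -0.001, 0, 0, 0, 0, 0, 0, -0.001, 0, 0, 0, 0, 0, 0, -0.001, 0, 0, 0, 0, 0, 0, -0.001, 0, 0, 0, 0, 0, 0, -0.001, 0, 0, 0, 0, 0, 0, -0.001, 0, 0, 0, 0, 0, 0, -0.001, 0, 0, 0, 0, 0, 0, -0.001, 0, 0, 0, 0]
}}

```text
time_s: 15.8
eef_pos: [0.5363, -0.1471, 0.2949]
eef_rot: [-0.0, 0.996, 0.088, -0.0]
wrist_force: [-0.0, 0.1, -3.6]
opening: 0.128
grasp_force: 58.4
```

```bash
python3 - <<'E'
from h import *
o=ctrl.get_obs();print(tool().round(4),o["dq"].round(4),o["wrist_force"],o["torque"],o["opening"])
a=ctrl.camera("wrist")[:,:,::-1]; c=ctrl.camera("side")[:,:,::-1]
cv2.imwrite("pics/w5.png",np.hstack([cv2.resize(a,(400,300)),cv2.resize(c[120:270,270:470],(400,300))]))
E
```

```text
[[ 9.844e-01  1.759e-01 -1.000e-04  5.363e-01]
 [ 1.759e-01 -9.844e-01  0.000e+00 -1.471e-01]
 [-1.000e-04 -0.000e+00 -1.000e+00  2.949e-01]
 [ 0.000e+00  0.000e+00  0.000e+00  1.000e+00]] [ 0.0009  0.0014 -0.0011  0.0006 -0.0005  0.    ] [-0.04564491  0.08466167 -3.63536053] [ 0.00563813 -0.04813239 -0.03765994] 0.12813911936112088
```

View pics/w5.png

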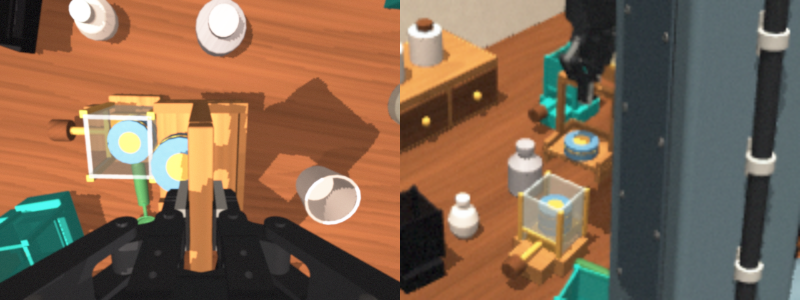

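The tray is in the air with the box on it, at (170,160) in the left half of the picture. Two boxes remain in the magazine, and the arm is steady and level, about 12 cm up.

```bash
python3 -c "
from bench import ctrl
print(ctrl.hand_in())"
```

```text
the job is handed in; nothing more can be done
None
```

I served one pill box onto the tray and handed the job in at about 16 s, with the gripper holding the tray level about 12 cm above the counter and the other two boxes still in the magazine.

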